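Nest the drip cups, then free the humidifier cap

TASK

Make a contained drip catcher by nesting the three steel cups upright in size order (medium cup inside the large one, small cup inside the medium one) and let go of them; then take the cap off the gas humidifier canister. Its thread may be left- or right-handed, so try turning it one way and, if it stops dead, the other, about a quarter turn, until it lifts straight off. Finish still holding the cap, level and still, a few centimetres above the open mouth of the small nested cup, and leave the other things on the bench where they are.

Things in the scene. Friction and masses are not known exactly. Their poses are not given: they have to be found in the camera images.
- large_c (a point): centre (half-way up, on the axis) of the large round steel cup: outside 92 mm across, 48 mm high, straight wall 3 mm, base 5 mm, open top; z is its axis, up at the start. The three cups stand apart and change places between runs.
- medium_c (a point): centre (half-way up, on the axis) of the medium round steel cup: outside 62 mm across, 74 mm high, straight wall 3 mm, base 5 mm, 0.16 kg, give or take a third; z is its axis. Nested in the large cup it rises 31 mm above that cup's rim.
- small_c (a point): centre (half-way up, on the axis) of the small round steel cup: outside 42 mm across, 100 mm high, straight wall 3 mm, base 5 mm, 0.12 kg, give or take a third; z is its axis. Nested in the medium cup it rises 31 mm above that cup's rim.
- small_mouth (a point): centre of the small cup's open mouth, at its rim, 50 mm above its centre
- neck (a point): centre of the rim of the canister's neck, 95 mm above the table; the canister is a squat white gas humidifier fixed to the bench: base disc 104 mm across, body 84 mm across up to 55 mm, then a bare steel neck 52 mm across up to the rim. It cannot turn.
- cap_c (a point): centre of the cap's grip, 17 mm above the neck rim at the start. The cap is a round ribbed black plastic disc 56 mm across, 34 mm high, vertical sides, about 0.14 kg, seated on the neck rim; z is its axis (up), yaw 0 within 0.05 rad at the start. It can be gripped at any yaw. Below the disc a stem carries a 36 x 8 mm cross bar reaching 41 mm below this centre, hidden in the neck.
- large: the large steel cup; origin at the centre of its underside
- medium: the medium steel cup; origin at the centre of its underside
- small: the small steel cup; origin at the centre of its underside
- cap: the cap; origin at the centre of its grip's underside. One way (either hand, hidden, changes from run to run) it stops dead within 0.25 rad; the other way it turns freely, with hardly any resistance, for about 1.4 rad (80 degrees) to a second stop. At that stop, or up to 0.15 rad short of it, it lifts straight up; elsewhere it rises only 2 mm. Its bar is clear of the neck after 24 mm of lift.
- canister: the fixed canister; origin at the centre of its underside, on the table
- dish: bystander: flat closed glass dish, 62 mm across, 15 mm high; origin at the centre of its underside
- slide_box: bystander: grey slide box 85 x 55 x 30 mm; origin at the centre of its underside
- bottle: bystander: amber glass bottle 52 mm across, 120 mm high; origin at the centre of its underside
- spatula: bystander: slim steel lab spatula, 175 mm long, 16 mm wide, lying flat; origin under it, near its middle
Not all that is in view belongs to the job. What is shaped like the canister but pink is not meant.

How it is judged:
By the outcome, as a careful person would: the job done as asked, in the order asked, and still so for the second after the job is handed in, while the arm keeps its last pose, push and grip.
It also fails if it takes over 70 s, if anything falls off the work surface, if the arm or the gripper's body presses on something with over 40 N, if the wrist force passes 120 N, or if a joint passes its speed limit or range.

ROBOT

A 6-joint arm with a two-finger parallel gripper is mounted at the origin on the work surface. World frame = base frame: x ahead of the robot, y to its left, z up, the work surface at z = 0. Lengths are in mm, angles in rad, forces in N, time in s.
With the tool pointing down it reaches from about 300 to 775 mm from the base axis. Payload 14.6 kg.
Tool frame: the origin (TCP) lies midway between the tips of the shut fingers; the grasp point (between the pads) lies 19 mm behind it (manip.grip_point_offset is the distance from the TCP to the grasp point, in mm); x points along the fingers, z is the direction in which the jaws open and shut, and the axes are right-handed (so a half turn about x gives the same grasp; the last joint's range is limited). The gripper opens to 94 mm and grips with 3 to 60 N. Pads are 16 mm wide; open, the fingers measure 119 mm over their backs; the gripper's body (75 mm by 177 mm) begins 78 mm behind the grasp point.
Start: joints at [1.252, 0.3, 1.521, -0, 1.321, -0.067], TCP at [137.029, 532.646, 205.446] pointing down, gripper open.
Joint ranges: [-3.03, 3.03], [-0.79, 2.21], [0.23, 2.52], [-1.04, 4.18], [0, 3.07], [-2.55, 2.55]. Speed limits (rad/s): [2.22, 2.22, 2.57, 3.14, 3.14, 3.14].

INTERFACE

Orientations are given as [roll, pitch, yaw] about the fixed x, y, z axes, in that order (R = Rz(yaw) Ry(pitch) Rx(roll)).
In Python, from cell import manip, camera, calibration, order gives the robot as it stands.
- The arm moves only by the tool jog_arm, never from a script. Its arguments are lists of equal length, an entry for each row: "turn": the turn, a rotation vector about the tool's x, y, z in degrees, a list of three; "dp": the shift along the tool's x, y, z in cm, a list of three; "gripper": the closure, from 0 (fully open) to 1 (shut). In form: {"turn": [[ax, ay, az], ...], "dp": [[tx, ty, tz], ...], "gripper": [gripper, ...]}. A call has 1 to 8 rows; each row shifts and turns the pose as measured when the row begins, along the tool's axes as they then stand; what a row does not reach is not made up. A row lasts 1/8 s, in which the tool goes at most 62.5 mm and 10.7 degrees, less where a joint would pass 70% of its speed; a pose out of reach is approached as far as the arm can. A call is refused whole if a number of a shift passes 6.25 or a number of a turn 10.7, either way. A call with a gripper value outside its range is refused whole. The fingers move at their own pace and stop on an object; "grip_force" is the grip in N (left out, the last holds). Time passes only in rows, so rows that do not move let the fingers close. It gives the time, the measured TCP pose, the force and the opening at its end, in the units of the state.
- manip.read_state(): the state, without advancing time (a new reading comes with each control period).
- camera(name): name is "scene" or "top" or "wrist"; returns (picture, depth): 384x512x3 uint8, red, green, blue; 384x512 float32, mm along the optical axis (not along the pixel's ray), 0 where there is no reading.
- calibration(name): a dict with "K" (3x3 intrinsics, pixels), "world_from_camera" (4x4, takes a point from camera to world coordinates). Camera axes: x right, y down, z forward; pixel columns grow to the right and rows downward; lengths in mm; the calibration is good to about 2 mm. A picture is of the moment at which its call begins: read the wrist's pose just before it. calibration takes no time and is no camera call; for the wrist camera it gives the pose at the moment of the call.
- order.sign_off(): hands the job in, once; it reports no verdict.
The state is a dict: "clock": time; "joints": joint angles; "qd": joint speeds; "effort": joint torques, N m; "eef_pos": TCP position; "eef_rot": TCP orientation; "wrist_force": force on the tool from outside, world axes, zero at the start; "moment": the same for the moment, N m; "finger_gap": finger opening in mm.
Only numpy, scipy, OpenCV 4.12 (cv2) and the standard library are available. Lean on these libraries where they do the work, as an engineer would, in place of code of your own. Each camera call takes 0.05 s, during which the arm holds its last target.

## Working session

There is one attempt and no reset: what is moved stays moved. The work goes in short steps, Python scripts to look and compute and a tool call to move; the robot and the scene stay as the last step left them, time stands still between calls to the robot, and variables do not carry over. Pictures are saved under pics/ and viewed, and the job is handed in when it is done.

Besides the shell and the picture viewer there is one more tool, called after ">>>" in YAML: its name, and indented under it one key for each argument. jog_arm: Moves the arm, as the interface text tells. Its arguments: {"type":"object","properties":{"turn":{"type":"array","items":{"type":"array","items":{"type":"number"}}},"dp":{"type":"array","items":{"type":"array","items":{"type":"number"}}},"gripper":{"type":"array","items":{"type":"number"}},"grip_force":{"type":"number"}},"required":["turn","dp","gripper"]}

```bash
ls; mkdir -p pics; python3 - <<'E'
from cell import manip,camera,calibration,order
import cv2,numpy as np
print(manip.read_state())
for n in ("scene","top","wrist"):
    p,d=camera(n); np.savez(f"pics/{n}0.npz",p=p,d=d); cv2.imwrite(f"pics/{n}0.png",p[:,:,::-1])
    c=calibration(n); print(n,np.round(c["K"],1).tolist(),np.round(c["world_from_camera"],3).tolist())
a=cv2.imread("pics/scene0.png")
E
```

```text
pics
{'clock': 0.0, 'joints': array([ 1.25237469e+00,  3.00484052e-01,  1.52159521e+00, -3.95246198e-05,
        1.32067480e+00, -6.66051467e-02]), 'qd': array([-0.00141831, -0.00096859,  0.00024724, -0.00076191,  0.00208837,
        0.0007537 ]), 'effort': array([-1.27234311e-03, -5.31802154e+01, -3.52727008e+01,  7.08389143e-02,
        2.42983026e-02, -7.53732411e-05]), 'eef_pos': array([136.97301809, 532.39921894, 204.87324221]), 'eef_rot': array([ 3.1079383 ,  1.56963428, -1.85625737]), 'wrist_force': array([-0.03433415,  0.25110481,  1.36696186]), 'moment': array([-0.001031  , -0.0232114 ,  0.04438553]), 'finger_gap': 93.5694289854248}
scene [[359.4, 0.0, 256.6], [0.0, 359.4, 194.9], [0.0, 0.0, 1.0]] [[-0.712, 0.513, -0.479, 1021.557], [0.702, 0.539, -0.465, 367.403], [0.02, -0.668, -0.744, 792.894], [0.0, 0.0, 0.0, 1.0]]
top [[380.3, 0.0, 256.6], [0.0, 380.3, 193.8], [0.0, 0.0, 1.0]] [[-0.001, -0.997, 0.074, 473.269], [-0.999, -0.002, -0.036, -73.092], [0.036, -0.074, -0.997, 1156.704], [0.0, 0.0, 0.0, 1.0]]
wrist [[279.3, 0.0, 256.1], [0.0, 279.3, 185.8], [0.0, 0.0, 1.0]] [[0.25, 0.943, 0.221, 73.593], [0.968, -0.243, -0.057, 549.551], [-0.0, 0.228, -0.974, 383.955], [0.0, 0.0, 0.0, 1.0]]
```

View pics/scene0.png

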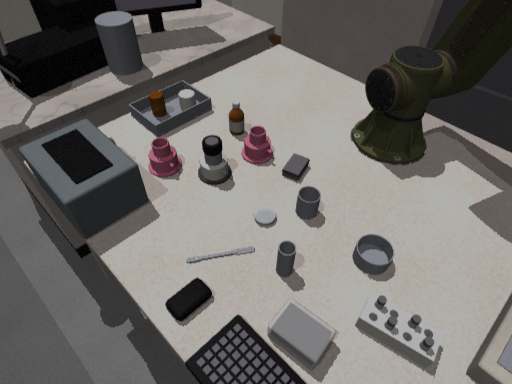

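View pics/top0.png

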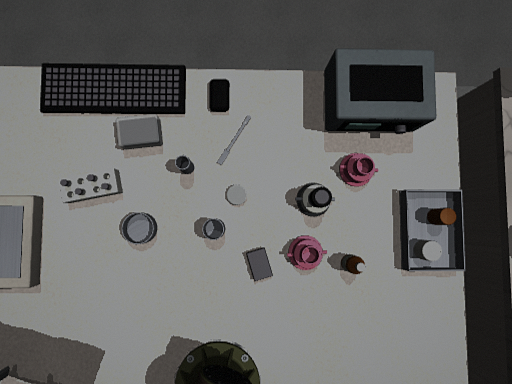

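View pics/wrist0.png

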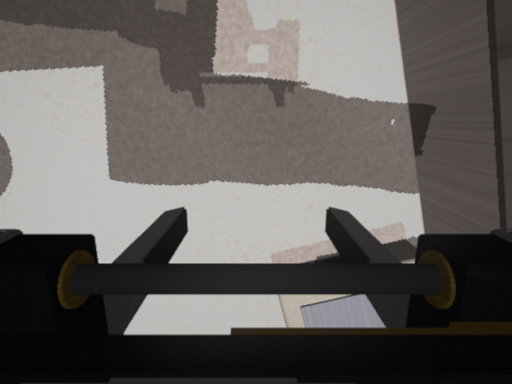

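Candidates, in top-picture pixels:
- **Large cup:** the wide low ring at (139,229).
- **Medium cup:** (214,229).
- **Small cup:** the tall one at (184,164).
- **Canister:** black cap on a white body at (315,199). The pink look-alikes at (357,168) and (306,253) are excluded.
- **Dish:** (236,195), a bystander.

Next I take a close crop and measure.

```bash
cat > h.py <<'E'
import numpy as np,cv2
from cell import manip,camera,calibration,order
def cloud(d,c):
    K=np.array(c["K"]);T=np.array(c["world_from_camera"])
    v,u=np.mgrid[:d.shape[0],:d.shape[1]]
    P=np.stack([(u-K[0,2])/K[0,0]*d,(v-K[1,2])/K[1,1]*d,d],-1)
    W=P@T[:3,:3].T+T[:3,3]; W[d<=0]=np.nan
    return W
def circ(xy):
    A=np.c_[2*xy,np.ones(len(xy))];s=np.linalg.lstsq(A,(xy**2).sum(1),rcond=None)[0]
    return s[0],s[1],np.sqrt(s[2]+s[0]**2+s[1]**2)
E
python3 - <<'E'
from h import *
out=[]
for n in("top","scene"):
    z=np.load(f"pics/{n}0.npz");W=cloud(z["d"],calibration(n));W_=W
    pts=W.reshape(-1,3);col=z["p"].reshape(-1,3)
    print(n,"table z",np.nanmedian(pts[(np.abs(pts[:,0]-500)<150)&(np.abs(pts[:,1])<200)][:,2]))
    if n=="top":
        seeds={k:W[v,u] for k,(u,v) in dict(large=(139,229),medium=(214,229),small=(184,164),cap=(315,199),dish=(236,195),p1=(357,168),p2=(306,253),bottle=(355,265),box=(259,263)).items()}
    for k,s in seeds.items():
        m=(np.hypot(pts[:,0]-s[0],pts[:,1]-s[1])<65)&(pts[:,2]>8)
        q=pts[m]; zt=np.nanpercentile(q[:,2],98)
        r=q[q[:,2]>zt-6]
        x0,x1=np.percentile(r[:,:2],[1,99],axis=0)
        print(k,np.round(s),"ztop",round(zt,1),len(r),"bbox mid",np.round((x0+x1)/2,1),"size",np.round(x1-x0,1),"circ",np.round(circ(r[:,:2]),1))
p=np.load("pics/top0.npz")["p"]
cv2.imwrite("pics/crop1.png",cv2.resize(p[130:280,100:400,::-1],None,fx=2.6,fy=2.6,interpolation=cv2.INTER_CUBIC))
p=np.load("pics/scene0.png".replace("png","npz"))["p"]
cv2.imwrite("pics/crop2.png",cv2.resize(p[90:290,140:410,::-1],None,fx=2.8,fy=2.8,interpolation=cv2.INTER_CUBIC))
E
```

```text
top table z 2.6590555384435675
large [453. 238.   3.] ztop 52.9 112 bbox mid [458.4 229.4] size [88.7 88.8] circ [458.  229.7  44.2]
medium [453.  14.   8.] ztop 79.8 63 bbox mid [455.6  12.8] size [58.9 59.3] circ [455.5  12.5  29.4]
small [649. 106.   7.] ztop 104.6 51 bbox mid [640.3  96.6] size [39.8 39. ] circ [640.9  96.6  19.2]
cap [ 536. -269.  132.] ztop 134.3 310 bbox mid [ 542.8 -286.2] size [51.3 51.8] circ [ 543.4 -285.6   19.5]
dish [554. -52.  18.] ztop 21.6 249 bbox mid [559.  -53.6] size [57.3 56.9] circ [558.2 -53.1  21.6]
p1 [ 626. -397.   96.] ztop 98.5 79 bbox mid [ 636.3 -418.2] size [49.  48.6] circ [ 635.6 -418.6   23.9]
p2 [ 384. -255.   57.] ztop 98.6 78 bbox mid [ 383.6 -259.4] size [47.1 50.1] circ [ 383.5 -259.6   23.9]
bottle [ 355. -382.  108.] ztop 124.1 61 bbox mid [ 354.1 -391.4] size [21.7 21.1] circ [ 353.2 -392.2    8.7]
box [ 354. -120.   36.] ztop 36.0 465 bbox mid [ 352.5 -120.2] size [84.  64.4] circ [ 351.9 -121.    28.5]
scene table z 1.2856958823580271
large [453. 238.   3.] ztop 50.1 196 bbox mid [454.6 229.9] size [90.5 89.7] circ [455.2 
[... 158 characters left out ...]
mid [638.2  97.2] size [40.2 39.7] circ [638.4  97.2  19.3]
cap [ 536. -269.  132.] ztop 131.6 204 bbox mid [ 542.  -285.3] size [52.1 52.4] circ [ 541.6 -285.    20. ]
dish [554. -52.  18.] ztop 18.8 308 bbox mid [554.7 -52.6] size [58.9 58.1] circ [555.  -52.7  22.1]
p1 [ 626. -397.   96.] ztop 95.8 84 bbox mid [ 633.6 -419.7] size [49.5 51.7] circ [ 633.5 -418.9   24. ]
p2 [ 384. -255.   57.] ztop 95.9 78 bbox mid [ 381.3 -259.7] size [49.3 50.6] circ [ 381.2 -259.8   24. ]
bottle [ 355. -382.  108.] ztop 121.4 38 bbox mid [ 350.6 -391.8] size [23.4 23.4] circ [ 350.7 -391.6    9.4]
box [ 354. -120.   36.] ztop 33.6 327 bbox mid [ 349.4 -119.8] size [88.8 66.6] circ [ 349.9 -120.    29.3]
```

View pics/crop1.png

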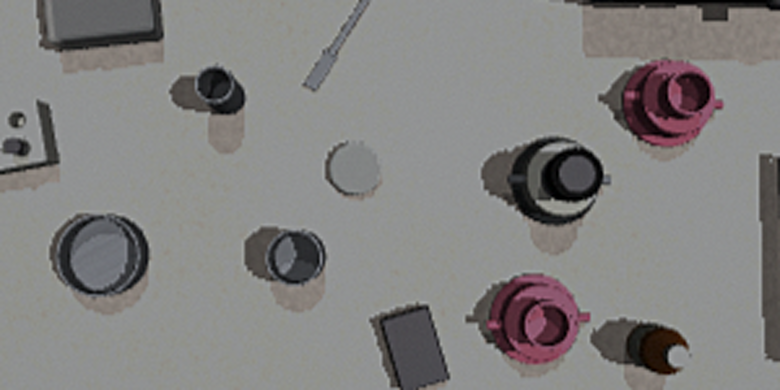

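View pics/crop2.png

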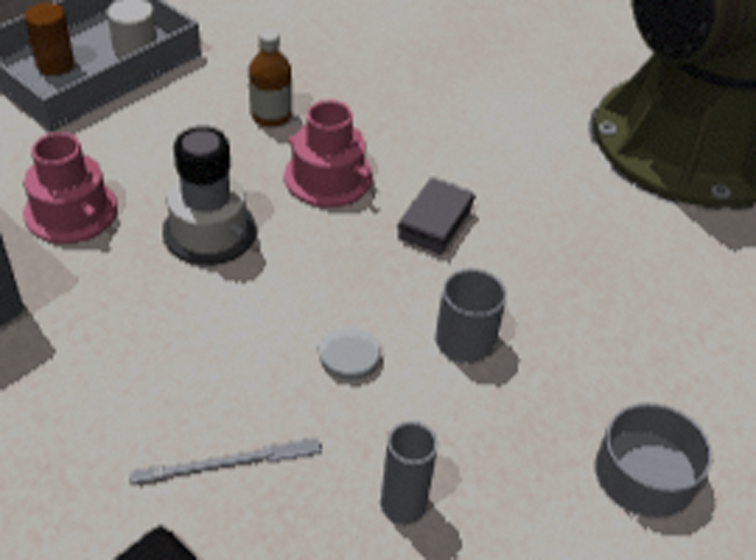

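Crop 1 shows the three open steel cups at about (100,255), (297,257) and (217,85). The black cap on its white canister is at (575,175), and crop 2 confirms it at (205,150). The pink ones are decoys. The two cameras agree to about 2.5 mm, so I use their mean.

```bash
cat >> h.py <<'E'
from scipy.spatial.transform import Rotation as Ro
def plan(x,y,z,yaw=None):
    """remaining motion in tool axes; yaw = world angle (deg) of jaw line, mod 180"""
    s=manip.read_state();R=Ro.from_euler('xyz',s["eef_rot"]).as_matrix()
    jaw=np.degrees(np.arctan2(R[1,2],R[0,2]))
    d=R.T@(np.array([x,y,z])-s["eef_pos"])/10
    print("clk",round(s["clock"],2),"pos",np.round(s["eef_pos"],1),"jaw",round(jaw,1),"gap",round(s["finger_gap"],1),"j",np.round(s["joints"],2),"F",np.round(s["wrist_force"],1),"M",np.round(s["moment"],2))
    xd=R[:,0]; lev=np.degrees(R.T@np.cross(xd,[0,0,-1])); print("xaxis",np.round(xd,3),"leveling turn deg",np.round(lev,2))
    print("dp total cm",np.round(d,2))
    if yaw is not None:
        t=(yaw-jaw+90)%180-90   # world yaw turn; tool x is down => turn about x is -t
        c,sn=np.cos(np.radians(-t)),np.sin(np.radians(-t))
        d2=d.copy(); print("turn x deg",round(-t,1),"dp after full turn",np.round([d[0],c*d[1]+sn*d[2],-sn*d[1]+c*d[2]],2))
E
python3 -c "
from h import *
plan(454.2,12.6,160,-90)"
```

```text
clk 0.15 pos [137.  532.5 205. ] jaw 75.6 gap 94.0 j [ 1.25  0.3   1.52 -0.    1.32 -0.07] F [-0.1 -0.5 -0. ] M [-0.03  0.03 -0.  ]
xaxis [-0.    -0.001 -1.   ] leveling turn deg [-0.   -0.05 -0.  ]
dp total cm [  4.54 -43.67 -42.44]
turn x deg -14.4 dp after full turn [  4.54 -31.72 -51.98]
```

>>> jog_arm:
  turn:
    - [0,0,0]
    - [0,0,0]
    - [0,0,0]
    - [0,0,0]
    - [0,0,0]
    - [0,0,0]
    - [0,0,0]
    - [0,0,0]
  dp:
    - [0,-4.3,-4.2]
    - [0,-4.3,-4.2]
    - [0,-4.3,-4.2]
    - [0,-4.3,-4.2]
    - [0,-4.3,-4.2]
    - [0,-4.3,-4.2]
    - [0,-4.3,-4.2]
    - [0,-4.3,-4.2]
  gripper: [0,0,0,0,0,0,0,0]
  grip_force: 25

```text
clock: 1.15
eef_pos: [391.3, 110.8, 204.5]
eef_rot: [-2.597, 1.569, -1.272]
wrist_force: [0.4, -0.2, 0.0]
finger_gap: 94.1
```

```bash
python3 -c "
from h import *
plan(454.2,12.6,160)"
```

```text
clk 1.15 pos [391.3 110.8 204.5] jaw 76.0 gap 94.1 j [ 0.19 -0.03  1.89 -0.    1.27 -1.14] F [ 0.4 -0.2  0. ] M [ 0.02 -0.07  0.04]
xaxis [ 0.001 -0.002 -1.   ] leveling turn deg [ 0.   -0.1   0.06]
dp total cm [ 4.47 -8.48 -8.  ]
```

>>> jog_arm:
  turn:
    - [0,0,0]
    - [0,0,0]
    - [0,0,0]
    - [0,0,0]
  dp:
    - [1,-4.2,-4.0]
    - [2,-4.2,-4.0]
    - [1.4,0,0]
    - [0,0,0]
  gripper: [0,0,0,0]

```text
clock: 1.65
eef_pos: [455.1, 6.8, 159.5]
eef_rot: [-2.476, 1.569, -1.156]
wrist_force: [-0.2, 0.1, -0.0]
finger_gap: 93.7
```

```bash
python3 - <<'E'
from h import *
plan(454.2,12.6,51)
c=calibration("wrist");p,d=camera("wrist");cv2.imwrite("pics/w1.png",p[:,:,::-1])
W=cloud(d,c).reshape(-1,3)
q=W[(np.hypot(W[:,0]-454,W[:,1]-12)<45)&(W[:,2]>60)&(W[:,2]<90)]
print(len(q),np.nanpercentile(q[:,2],[50,95]),circ(q[:,:2]))
E
```

```text
clk 1.65 pos [455.1   6.8 159.5] jaw 75.6 gap 93.7 j [-0.06  0.13  1.83 -0.    1.17 -1.38] F [-0.2  0.1 -0. ] M [0.01 0.04 0.01]
xaxis [ 0.001 -0.002 -1.   ] leveling turn deg [-0.   -0.09  0.07]
dp total cm [10.85  0.25  0.55]
896 [72.78899411 74.40386591] (np.float64(452.9344971904297), np.float64(12.821174868418893), np.float64(29.00742931126668))
```

View pics/w1.png

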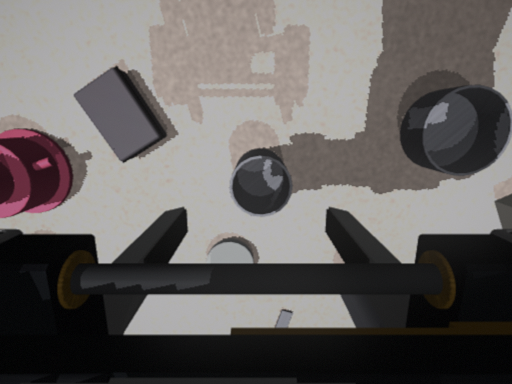

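The wrist view has the medium cup centred between the fingers at pixel (262,183), giving (453,13). That agrees with the scene camera, so I descend.

>>> jog_arm:
  turn:
    - [0,0,0]
    - [0,0,0]
    - [0,0,0]
    - [0,0,0]
    - [0,0,0]
    - [0,0,0]
    - [0,0,0]
    - [0,0,0]
  dp:
    - [3,0.2,0.6]
    - [4,0.1,0]
    - [3,0,0]
    - [0.8,0,0]
    - [0,0,0]
    - [0,0,0]
    - [0,0,0]
    - [0,0,0]
  gripper: [0,0,0,0,1,1,1,1]

```text
clock: 2.7
eef_pos: [457.0, 18.8, 57.5]
eef_rot: [-1.493, 1.556, -0.163]
wrist_force: [-0.3, 0.8, -1.2]
finger_gap: 60.0
```

```bash
python3 -c "
from h import *
plan(455.3,230,125)"
```

```text
clk 2.7 pos [457.   18.8  57.5] jaw 76.2 gap 60.0 j [-0.04  0.28  1.93 -0.    0.91 -1.37] F [-0.3  0.8 -1.2] M [-0.02  0.07  0.02]
xaxis [ 0.015 -0.002 -1.   ] leveling turn deg [0.   0.07 0.84]
dp total cm [-6.8   5.11 20.48]
```

>>> jog_arm:
  turn:
    - [0,0,0]
    - [0,0,0]
  dp:
    - [0,0,0]
    - [0,0,0]
  gripper: [0.25,0.25]

```text
clock: 2.95
eef_pos: [457.2, 18.7, 57.8]
eef_rot: [-1.476, 1.555, -0.147]
wrist_force: [-0.0, -0.1, 0.1]
finger_gap: 70.5
```

```bash
python3 - <<'E'
from h import *
plan(453.2,12.8,52)
c=calibration("wrist");p,d=camera("wrist");cv2.imwrite("pics/w2.png",p[:,:,::-1])
W=cloud(d,c).reshape(-1,3)
q=W[(np.hypot(W[:,0]-454,W[:,1]-12)<45)&(W[:,2]>68)&(W[:,2]<78)]
print(len(q),np.nanpercentile(q[:,2],[50,95]),circ(q[:,:2]))
E
```

```text
clk 2.95 pos [457.2  18.7  57.8] jaw 76.2 gap 70.5 j [-0.04  0.28  1.93 -0.    0.91 -1.37] F [-0.  -0.1  0.1] M [ 0.01  0.   -0.02]
xaxis [ 0.015 -0.002 -1.   ] leveling turn deg [-0.    0.08  0.87]
dp total cm [ 0.58  0.25 -0.67]
1760 [73.17404323 75.02383303] (np.float64(455.2662783140318), np.float64(17.49175608857513), np.float64(30.397540660619946))
```

View pics/w2.png

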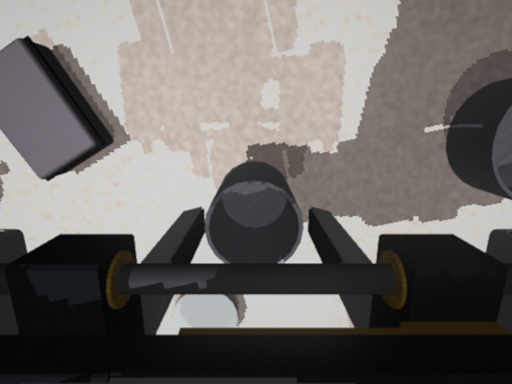

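The cup slid about 5 mm toward the arm while being centred and is still upright at (455,17.5). I lower, level and regrip.

>>> jog_arm:
  turn:
    - [0,0,0.9]
    - [0,0,0]
    - [0,0,0]
    - [0,0,0]
    - [0,0,0]
    - [0,0,0]
  dp:
    - [0.6,0,-0.1]
    - [0.1,0,0]
    - [0,0,0]
    - [0,0,0]
    - [0,0,0]
    - [0,0,0]
  gripper: [0.25,0.25,1,1,1,1]

```text
clock: 3.75
eef_pos: [456.9, 17.7, 50.0]
eef_rot: [1.03, 1.568, 2.359]
wrist_force: [0.3, -0.4, -0.8]
finger_gap: 60.5
```

```bash
python3 -c "
from h import *
plan(455.3,230,125)"
```

```text
clk 3.75 pos [456.9  17.7  50. ] jaw 76.1 gap 60.5 j [-0.04  0.3   1.92  0.    0.92 -1.37] F [ 0.3 -0.4 -0.8] M [ 0.01 -0.05 -0.03]
xaxis [-0.002  0.002 -1.   ] leveling turn deg [ 0.    0.08 -0.13]
dp total cm [-7.46  5.25 20.59]
```

>>> jog_arm:
  turn:
    - [0,0,0]
    - [0,0,0]
    - [0,0,0]
    - [0,0,0]
    - [0,0,0]
  dp:
    - [-1,0,0]
    - [-2,0,0]
    - [-2.5,0,0]
    - [-2,0,0]
    - [0,0,0]
  gripper: [1,1,1,1,1]

```text
clock: 4.38
eef_pos: [456.9, 17.6, 129.5]
eef_rot: [0.743, 1.569, 2.072]
wrist_force: [-0.4, 0.4, -0.7]
finger_gap: 60.4
```

```bash
python3 - <<'E'
from h import *
plan(455.3,230,125)
c=calibration("wrist");p,d=camera("wrist");cv2.imwrite("pics/w3.png",p[:,:,::-1])
E
```

```text
clk 4.38 pos [456.9  17.6 129.5] jaw 76.2 gap 60.4 j [-0.04  0.18  1.86  0.    1.1  -1.37] F [-0.4  0.4 -0.7] M [-0.    0.02  0.02]
xaxis [-0.001  0.002 -1.   ] leveling turn deg [-0.    0.09 -0.08]
dp total cm [ 0.49  5.24 20.58]
```

View pics/w3.png

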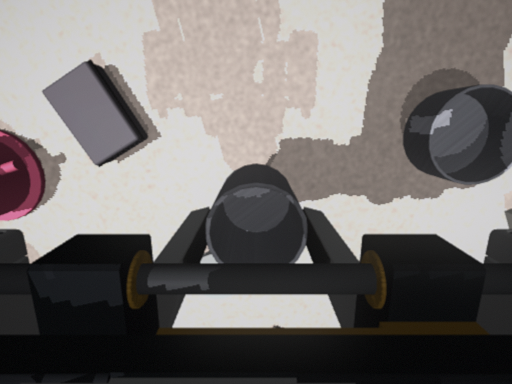

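Held and lifted: the cup rim sits between the pads at (256,215).

>>> jog_arm:
  turn:
    - [0,0,0]
    - [0,0,0]
    - [0,0,0]
    - [0,0,0]
    - [0,0,0]
    - [0,0,0]
    - [0,0,0]
    - [0,0,0]
  dp:
    - [0,0.7,3]
    - [0,1.1,4.4]
    - [0,1.1,4.4]
    - [0,1.1,4.4]
    - [0,0.7,3]
    - [0,0.2,0.6]
    - [0,0,0]
    - [0,0,0]
  gripper: [1,1,1,1,1,1,1,1]

```text
clock: 5.42
eef_pos: [453.6, 225.3, 122.3]
eef_rot: [1.92, 1.559, -3.037]
wrist_force: [0.5, 0.7, -1.0]
finger_gap: 59.6
```

```bash
python3 - <<'E'
from h import *
plan(455.3,230,57)
p,d=camera("scene");cv2.imwrite("pics/s3.png",cv2.resize(p[130:290,260:430,::-1],None,fx=3.5,fy=3.5))
W=cloud(d,calibration("scene")).reshape(-1,3)
for lo,hi in((44,52),):
    q=W[(np.hypot(W[:,0]-455,W[:,1]-230)<50)&(W[:,2]>lo)&(W[:,2]<hi)]; print(len(q),circ(q[:,:2]))
E
```

```text
clk 5.42 pos [453.6 225.3 122.3] jaw 76.0 gap 59.6 j [ 0.39  0.3   1.73  0.    1.13 -0.94] F [ 0.5  0.7 -1. ] M [ 0.02 -0.07 -0.01]
xaxis [-0.011 -0.001 -1.   ] leveling turn deg [-0.   -0.22 -0.62]
dp total cm [ 6.53 -0.12  0.53]
146 (np.float64(455.50569478719706), np.float64(230.17418062620374), np.float64(44.16793538621319))
```

View pics/s3.png

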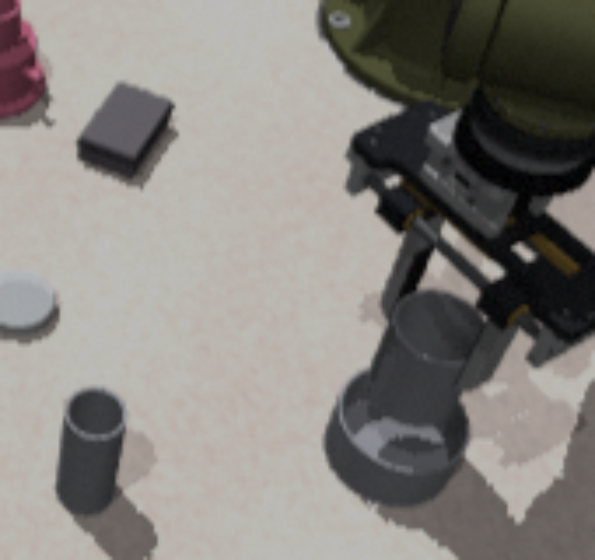

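The scene crop shows the medium cup held above the large one, its axis about 5 mm off the large cup's centre. I correct that and lower it.

>>> jog_arm:
  turn:
    - [0,-0.2,-0.6]
    - [0,0,0]
    - [0,0,0]
    - [0,0,0]
    - [0,0,0]
    - [0,0,0]
    - [0,0,0]
  dp:
    - [0,-0.1,0.5]
    - [0,0,0]
    - [1.5,0,0]
    - [2.0,0,0]
    - [1.5,0,0]
    - [0.8,0,0]
    - [0,0,0]
  gripper: [1,1,1,1,1,1,1]

```text
clock: 6.35
eef_pos: [455.9, 228.5, 60.2]
eef_rot: [2.939, 1.57, -2.02]
wrist_force: [0.0, 0.1, -0.9]
finger_gap: 60.0
```

```bash
python3 -c "
from h import *
plan(455.3,230,55)"
```

```text
clk 6.35 pos [455.9 228.5  60.2] jaw 75.9 gap 60.0 j [ 0.39  0.39  1.78 -0.    0.98 -0.93] F [ 0.   0.1 -0.9] M [ 0.02 -0.02  0.03]
xaxis [-0.    -0.001 -1.   ] leveling turn deg [-0.   -0.04 -0.01]
dp total cm [0.52 0.09 0.13]
```

>>> jog_arm:
  turn:
    - [0,0,0]
    - [0,0,0]
    - [0,0,0]
  dp:
    - [0.3,0,0.1]
    - [0.2,0,0]
    - [0.1,0,0]
  gripper: [1,1,1]

```text
clock: 6.72
eef_pos: [456.9, 229.8, 55.0]
eef_rot: [-1.32, 1.569, 0.005]
wrist_force: [-1.7, -4.4, 8.6]
finger_gap: 60.2
```

```bash
python3 -c "
from h import *
plan(455.3,230,55)"
```

```text
clk 6.72 pos [456.9 229.8  55. ] jaw 75.9 gap 60.2 j [ 0.39  0.4   1.78 -0.    0.97 -0.93] F [-1.7 -4.4  8.6] M [-0.79  0.42  0.03]
xaxis [ 0.002  0.    -1.   ] leveling turn deg [-0.    0.03  0.1 ]
dp total cm [ 0.    0.16 -0.02]
```

Contact at TCP z = 55, as predicted for the seated cup. I release it and rise.

>>> jog_arm:
  turn:
    - [0,0,0]
    - [0,0,0]
    - [0,0,0]
    - [0,0,0]
    - [0,0,0]
    - [0,0,0]
  dp:
    - [0,0,0]
    - [0,0,0]
    - [-1,0,0]
    - [-3,0,0]
    - [-4,0,0]
    - [-3,0,0]
  gripper: [0,0,0,0,0,0]

```text
clock: 7.48
eef_pos: [456.0, 229.6, 169.0]
eef_rot: [-2.98, 1.57, -1.655]
wrist_force: [0.3, -0.5, -0.1]
finger_gap: 93.7
```

```bash
python3 - <<'E'
from h import *
plan(638.5,97.2,160)
p,d=camera("scene");cv2.imwrite("pics/s4.png",cv2.resize(p[130:290,260:430,::-1],None,fx=3.5,fy=3.5))
W=cloud(d,calibration("scene")).reshape(-1,3)
q=W[(np.hypot(W[:,0]-638,W[:,1]-97)<35)&(W[:,2]>96)&(W[:,2]<104)]; print(len(q),circ(q[:,:2]))
q=W[(np.hypot(W[:,0]-455,W[:,1]-230)<40)&(W[:,2]>74)&(W[:,2]<84)]; print(len(q),circ(q[:,:2]))
E
```

```text
clk 7.47 pos [456.  229.6 169. ] jaw 75.9 gap 93.7 j [ 0.39  0.25  1.68 -0.    1.22 -0.93] F [ 0.3 -0.5 -0.1] M [-0.02 -0.03 -0.07]
xaxis [-0. -0. -1.] leveling turn deg [ 0.   -0.03  0.  ]
dp total cm [  0.9  -20.92  -8.39]
91 (np.float64(638.4255467301465), np.float64(97.36836193956697), np.float64(19.36400064234106))
155 (np.float64(455.692002713229), np.float64(230.43243524380227), np.float64(29.290714687733935))
```

View pics/s4.png

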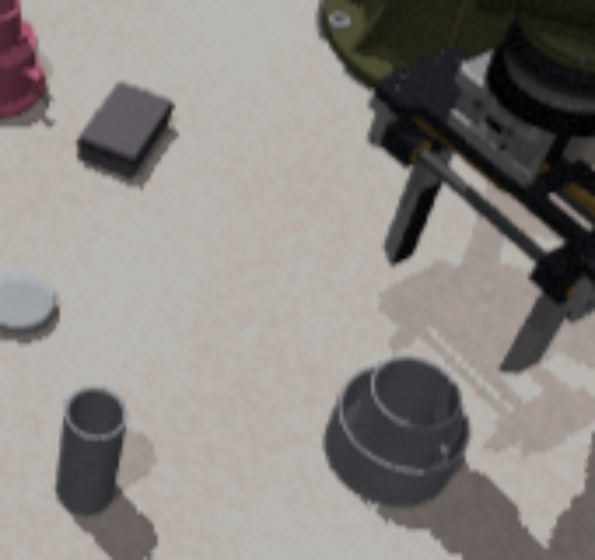

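The medium cup is nested and centred at (455.7,230.4). On to the small one.

>>> jog_arm:
  turn:
    - [0,0,0]
    - [0,0,0]
    - [0,0,0]
    - [0,0,0]
    - [0,0,0]
    - [0,0,0]
    - [0,0,0]
    - [0,0,0]
  dp:
    - [0,-3,-1.2]
    - [0,-4.5,-1.8]
    - [0,-4.5,-1.8]
    - [0,-4.5,-1.8]
    - [0,-3,-1.2]
    - [0,-1.2,-0.5]
    - [0,0,0]
    - [0,0,0]
  gripper: [0,0,0,0,0,0,0,0]

```text
clock: 8.52
eef_pos: [642.4, 97.2, 179.5]
eef_rot: [-0.98, 1.56, 0.347]
wrist_force: [0.3, -0.0, -0.2]
finger_gap: 94.0
```

```bash
python3 -c "
from h import *
plan(638.5,97.2,76)"
```

```text
clk 8.53 pos [642.4  97.2 179.5] jaw 76.1 gap 94.0 j [ 0.09  0.54  1.25  0.    1.34 -1.24] F [ 0.3 -0.  -0.2] M [-0.02 -0.04  0.05]
xaxis [ 0.011  0.004 -1.   ] leveling turn deg [0.   0.36 0.54]
dp total cm [10.34  0.48 -0.16]
```

>>> jog_arm:
  turn:
    - [0,0.4,0.5]
    - [0,0,0]
    - [0,0,0]
    - [0,0,0]
    - [0,0,0]
  dp:
    - [0,0.4,-0.1]
    - [2,0,0]
    - [3.5,0,0]
    - [3,0,0]
    - [0,0,0]
  gripper: [0,0,0,0,0]

```text
clock: 9.15
eef_pos: [635.5, 100.7, 94.7]
eef_rot: [-2.436, 1.569, -1.104]
wrist_force: [0.1, -0.1, 0.6]
finger_gap: 93.8
```

```bash
python3 - <<'E'
from h import *
plan(638.5,97.2,76)
c=calibration("wrist");p,d=camera("wrist");cv2.imwrite("pics/w5.png",p[:,:,::-1])
W=cloud(d,c).reshape(-1,3)
q=W[(np.hypot(W[:,0]-638,W[:,1]-97)<30)&(W[:,2]>94)&(W[:,2]<106)]
print(len(q),np.nanpercentile(q[:,2],[50,95]),circ(q[:,:2]))
E
```

```text
clk 9.15 pos [635.5 100.7  94.7] jaw 76.3 gap 93.8 j [ 0.1   0.61  1.34 -0.    1.19 -1.23] F [ 0.1 -0.1  0.6] M [ 0.06  0.03 -0.  ]
xaxis [ 0.001 -0.001 -1.   ] leveling turn deg [-0.   -0.07  0.06]
dp total cm [ 1.87 -0.37 -0.26]
1055 [ 99.13552856 100.38140455] (np.float64(638.8784109371169), np.float64(97.44328852265949), np.float64(19.155423415129576))
```

View pics/w5.png

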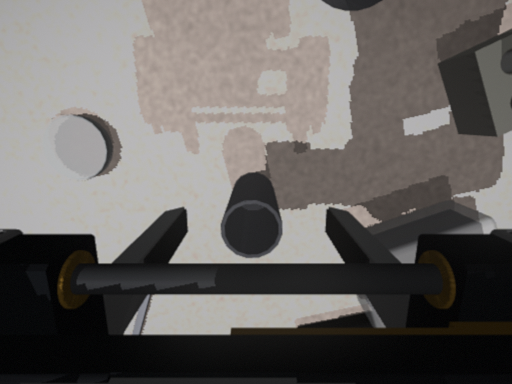

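The small cup's rim is between the fingers at (251,228), giving (638.9,97.4).

>>> jog_arm:
  turn:
    - [0,0,0]
    - [0,0,0]
    - [0,0,0]
    - [0,0,0]
  dp:
    - [0.9,-0.3,-0.25]
    - [0.9,0,0]
    - [0,0,0]
    - [0,0,0]
  gripper: [0,0.2,0.4,0.4]

```text
clock: 9.7
eef_pos: [640.1, 97.8, 81.0]
eef_rot: [-1.416, 1.563, -0.084]
wrist_force: [-0.3, -0.2, -0.3]
finger_gap: 67.8
```

```bash
python3 -c "
from h import *
plan(638.8,97.4,76)"
```

```text
clk 9.7 pos [640.1  97.8  81. ] jaw 76.3 gap 67.8 j [ 0.1   0.63  1.35 -0.    1.16 -1.24] F [-0.3 -0.2 -0.3] M [-0.02  0.04  0.02]
xaxis [ 0.008 -0.001 -1.   ] leveling turn deg [0.   0.07 0.45]
dp total cm [ 0.5   0.12 -0.07]
```

>>> jog_arm:
  turn:
    - [0,0,0.4]
    - [0,0,0]
    - [0,0,0]
    - [0,0,0]
    - [0,0,0]
    - [0,0,0]
    - [0,0,0]
  dp:
    - [0.5,0.1,-0.05]
    - [0,0,0]
    - [0,0,0]
    - [0,0,0]
    - [0,0,0]
    - [0,0,0]
    - [0,0,0]
  gripper: [0.4,0.48,0.54,1,1,1,1]

```text
clock: 10.58
eef_pos: [639.1, 97.5, 76.0]
eef_rot: [-0.491, 1.569, 0.841]
wrist_force: [-0.4, -0.3, -0.5]
finger_gap: 42.1
```

```bash
python3 -c "
from h import *
plan(455.7,230.4,190)"
```

```text
clk 10.57 pos [639.1  97.5  76. ] jaw 76.3 gap 42.1 j [ 0.09  0.63  1.35  0.    1.16 -1.24] F [-0.4 -0.3 -0.5] M [-0.03  0.01  0.01]
xaxis [ 0.001  0.001 -1.   ] leveling turn deg [-0.    0.07  0.04]
dp total cm [-11.41  20.95   8.59]
```

Gripped at z = 76 with a gap of 42 mm. I lift, then cross.

>>> jog_arm:
  turn:
    - [0,0,0]
    - [0,0,0]
    - [0,0,0]
    - [0,0,0]
    - [0,0,0]
    - [0,0,0]
  dp:
    - [-1,0,0]
    - [-2.5,0,0]
    - [-3.5,0,0]
    - [-3,0,0]
    - [-1.5,0,0]
    - [0,0,0]
  gripper: [1,1,1,1,1,1]

```text
clock: 11.32
eef_pos: [638.7, 97.4, 196.5]
eef_rot: [-0.468, 1.569, 0.865]
wrist_force: [-0.5, 0.4, -1.2]
finger_gap: 41.9
```

>>> jog_arm:
  turn:
    - [0,0,0]
    - [0,0,0]
    - [0,0,0]
    - [0,0,0]
    - [0,0,0]
    - [0,0,0]
    - [0,0,0]
    - [0,0,0]
  dp:
    - [0,3,1.2]
    - [0,4.5,1.8]
    - [0,4.5,1.8]
    - [0,4.5,1.8]
    - [0,3,1.2]
    - [0,1,0.4]
    - [0,0,0]
    - [0,0,0]
  gripper: [1,1,1,1,1,1,1,1]

```text
clock: 12.32
eef_pos: [451.9, 227.1, 187.8]
eef_rot: [2.023, 1.56, -2.93]
wrist_force: [0.4, -0.2, -0.6]
finger_gap: 41.9
```

```bash
python3 - <<'E'
from h import *
plan(455.7,230.4,86)
p,d=camera("scene");cv2.imwrite("pics/s6.png",cv2.resize(p[130:290,260:430,::-1],None,fx=3.5,fy=3.5))
E
```

```text
clk 12.32 pos [451.9 227.1 187.8] jaw 76.2 gap 41.9 j [ 0.39  0.22  1.66  0.    1.27 -0.94] F [ 0.4 -0.2 -0.6] M [-0.02 -0.05  0.01]
xaxis [-0.01  -0.002 -1.   ] leveling turn deg [ 0.   -0.26 -0.54]
dp total cm [10.18 -0.39  0.46]
```

View pics/s6.png

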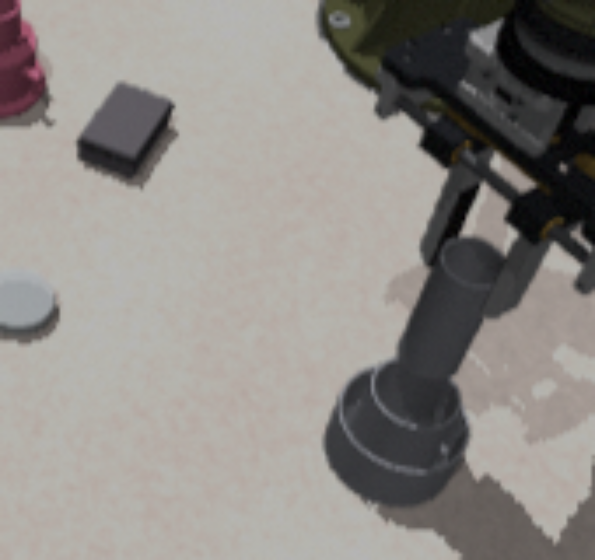

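The small cup is held above the nest at crop pixel (450,310). I correct the position and level, then check before insertion.

>>> jog_arm:
  turn:
    - [0,-0.3,-0.5]
    - [0,0,0]
    - [0,0,0]
  dp:
    - [0,-0.3,0.4]
    - [1.5,0,0]
    - [0,0,0]
  gripper: [1,1,1]

```text
clock: 12.75
eef_pos: [456.9, 229.3, 170.9]
eef_rot: [1.291, 1.57, 2.619]
wrist_force: [-0.2, -0.5, -2.2]
finger_gap: 42.2
```

```bash
python3 - <<'E'
from h import *
plan(455.7,230.4,86)
E
```

```text
clk 12.75 pos [456.9 229.3 170.9] jaw 76.1 gap 42.2 j [ 0.39  0.25  1.67  0.    1.22 -0.94] F [-0.2 -0.5 -2.2] M [ 0.01 -0.02  0.02]
xaxis [-0.001  0.    -1.   ] leveling turn deg [-0.    0.02 -0.05]
dp total cm [8.49 0.13 0.07]
```

>>> jog_arm:
  turn:
    - [0,0,0]
    - [0,0,0]
    - [0,0,0]
    - [0,0,0]
    - [0,0,0]
    - [0,0,0]
  dp:
    - [1.5,0.1,0.1]
    - [2,0,0]
    - [2,0,0]
    - [1.5,0,0]
    - [0.7,0,0]
    - [0,0,0]
  gripper: [1,1,1,1,1,1]

```text
clock: 13.5
eef_pos: [455.4, 230.6, 88.5]
eef_rot: [1.778, 1.569, 3.107]
wrist_force: [-0.3, 0.7, -1.2]
finger_gap: 42.2
```

```bash
python3 - <<'E'
from h import *
plan(455.7,230.4,86)
E
```

```text
clk 13.5 pos [455.4 230.6  88.5] jaw 76.1 gap 42.2 j [ 0.4   0.35  1.75  0.    1.04 -0.93] F [-0.3  0.7 -1.2] M [ 0.03 -0.03 -0.02]
xaxis [-0.002  0.    -1.   ] leveling turn deg [ 0.   -0.02 -0.12]
dp total cm [ 0.25 -0.04 -0.02]
```

>>> jog_arm:
  turn:
    - [0,0,0]
    - [0,0,0]
  dp:
    - [0.2,0,0]
    - [0.1,0,0]
  gripper: [1,1]

```text
clock: 13.75
eef_pos: [456.0, 230.9, 86.4]
eef_rot: [0.699, 1.57, 2.028]
wrist_force: [0.3, 0.4, -1.1]
finger_gap: 41.9
```

```bash
python3 - <<'E'
from h import *
plan(455.7,230.4,86)
E
```

```text
clk 13.75 pos [456.  230.9  86.4] jaw 76.1 gap 41.9 j [ 0.4   0.35  1.75  0.    1.04 -0.93] F [ 0.3  0.4 -1.1] M [0.   0.01 0.02]
xaxis [-0.     0.001 -1.   ] leveling turn deg [-0.    0.04 -0.03]
dp total cm [ 0.04  0.01 -0.05]
```

>>> jog_arm:
  turn:
    - [0,0,0]
    - [0,0,0]
  dp:
    - [0.1,0,0]
    - [0,0,0]
  gripper: [1,1]

```text
clock: 14.0
eef_pos: [456.4, 230.9, 86.1]
eef_rot: [-0.43, 1.569, 0.898]
wrist_force: [-0.5, 0.2, -0.9]
finger_gap: 42.4
```

>>> jog_arm:
  turn:
    - [0,0,0]
    - [0,0,0]
  dp:
    - [0.2,0,0]
    - [0.1,0,0]
  gripper: [1,1]

```text
clock: 14.25
eef_pos: [457.7, 231.0, 85.9]
eef_rot: [-0.993, 1.566, 0.335]
wrist_force: [-3.8, -3.3, 11.4]
finger_gap: 41.7
```

Contact at z = 86, so it is seated. I release.

>>> jog_arm:
  turn:
    - [0,0,0]
    - [0,0,0]
    - [0,0,0]
    - [0,0,0]
    - [0,0,0]
    - [0,0,0]
    - [0,0,0]
  dp:
    - [0,0,0]
    - [0,0,0]
    - [0,0,0]
    - [-1,0,0]
    - [-3,0,0]
    - [-4,0,0]
    - [-2,0,0]
  gripper: [0.4,0,0,0,0,0,0]

```text
clock: 15.12
eef_pos: [456.6, 230.7, 189.4]
eef_rot: [-0.959, 1.568, 0.37]
wrist_force: [0.3, -0.3, 0.3]
finger_gap: 94.2
```

```bash
python3 - <<'E'
from h import *
plan(541.8,-285.2,190,0)
p,d=camera("scene");cv2.imwrite("pics/s7.png",cv2.resize(p[130:290,260:430,::-1],None,fx=3.5,fy=3.5))
W=cloud(d,calibration("scene")).reshape(-1,3)
for lo,hi in((106,114),(75,83),(45,51)):
  q=W[(np.hypot(W[:,0]-455,W[:,1]-230)<50)&(W[:,2]>lo)&(W[:,2]<hi)]; print(len(q),circ(q[:,:2]))
E
```

```text
clk 15.12 pos [456.6 230.7 189.4] jaw 76.1 gap 94.2 j [ 0.4   0.23  1.65 -0.    1.26 -0.93] F [ 0.3 -0.3  0.3] M [ 0.03  0.01 -0.01]
xaxis [ 0.003  0.001 -1.   ] leveling turn deg [0.   0.1  0.14]
dp total cm [ -0.09 -20.63 -48.04]
turn x deg 76.1 dp after full turn [ -0.09 -51.59   8.52]
103 (np.float64(456.26510000693395), np.float64(230.9249301270333), np.float64(19.241347171629435))
163 (np.float64(457.63073165104834), np.float64(231.00469314821748), np.float64(25.548923246260955))
160 (np.float64(454.25828492778453), np.float64(230.15992386556704), np.float64(41.35463580909544))
```

View pics/s7.png

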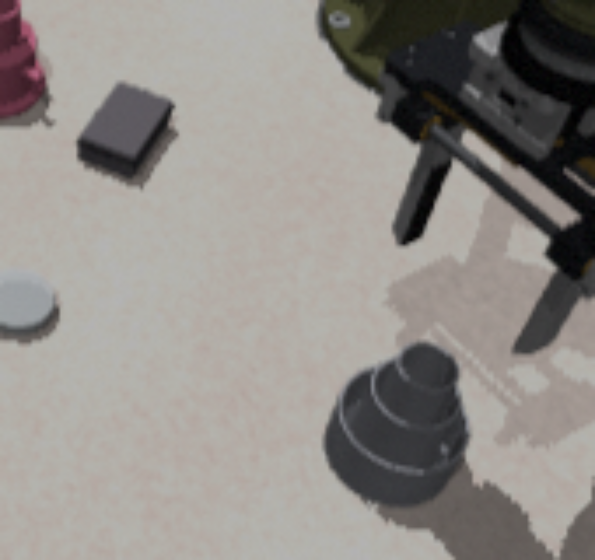

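All three are nested and upright, with concentric rims around crop (428,360), so the small mouth is at about (456,231,110). Next I turn the wrist, then go to the cap.

>>> jog_arm:
  turn:
    - [9,0,0]
    - [9.5,0,0]
    - [9.5,0,0]
    - [9.5,0,0]
    - [9.5,0,0]
    - [9.5,0,0]
    - [9.5,0,0]
    - [7,0,0]
  dp:
    - [0,0,0]
    - [0,0,0]
    - [0,0,0]
    - [0,0,0]
    - [0,0,0]
    - [0,0,0]
    - [0,0,0]
    - [0,0,0]
  gripper: [0,0,0,0,0,0,0,0]

```text
clock: 16.18
eef_pos: [456.6, 230.9, 191.1]
eef_rot: [0.39, 1.565, 0.404]
wrist_force: [0.0, -0.3, 0.1]
finger_gap: 94.0
```

```bash
python3 - <<'E'
from h import *
plan(541.8,-285.2,180)
E
```

```text
clk 16.18 pos [456.6 230.9 191.1] jaw 0.8 gap 94.0 j [0.4  0.22 1.65 0.   1.26 0.38] F [ 0.  -0.3  0.1] M [-0.03  0.02 -0.  ]
xaxis [ 0.005  0.002 -1.   ] leveling turn deg [-0.    0.31 -0.13]
dp total cm [  1.04 -51.72   7.81]
```

>>> jog_arm:
  turn:
    - [0,0.3,0]
    - [0,0,0]
    - [0,0,0]
    - [0,0,0]
    - [0,0,0]
    - [0,0,0]
    - [0,0,0]
    - [0,0,0]
  dp:
    - [0,-3,0.5]
    - [0,-6,0.9]
    - [0,-6,0.9]
    - [0,-6,0.9]
    - [0,-6,0.9]
    - [0,-6,0.9]
    - [0,-6,0.9]
    - [0,-5,0.7]
  gripper: [0,0,0,0,0,0,0,0]

```text
clock: 17.18
eef_pos: [529.0, -218.8, 189.0]
eef_rot: [1.54, 1.568, 1.558]
wrist_force: [0.5, 0.6, 0.3]
finger_gap: 93.8
```

```bash
python3 - <<'E'
from h import *
plan(541.8,-285.2,180)
E
```

```text
clk 17.18 pos [ 529.  -218.8  189. ] jaw 1.0 gap 93.8 j [-0.46  0.36  1.48  0.    1.3  -0.48] F [0.5 0.6 0.3] M [-0.05  0.03 -0.03]
xaxis [ 0.     0.003 -1.   ] leveling turn deg [-0.    0.   -0.15]
dp total cm [ 0.88 -6.66  1.16]
```

>>> jog_arm:
  turn:
    - [0,0,0]
    - [0,0,0]
    - [0,0,0]
    - [0,0,0]
  dp:
    - [0,-2.5,0.5]
    - [0,-2,0.4]
    - [0,-0.5,0]
    - [0,0,0]
  gripper: [0,0,0,0]

```text
clock: 17.68
eef_pos: [538.0, -273.0, 187.0]
eef_rot: [2.039, 1.567, 2.052]
wrist_force: [-0.4, 0.3, 0.7]
finger_gap: 94.0
```

```bash
python3 - <<'E'
from h import *
plan(541.8,-285.2,95)
c=calibration("wrist");p,d=camera("wrist");cv2.imwrite("pics/w8.png",p[:,:,::-1])
W=cloud(d,c).reshape(-1,3)
q=W[(np.hypot(W[:,0]-542,W[:,1]+285)<40)&(W[:,2]>126)&(W[:,2]<133)]
print(len(q),np.nanpercentile(q[:,2],[50,95])); print((q.min(0)+q.max(0))/2,q.max(0)-q.min(0))
m=np.zeros(d.shape,np.uint8);Wf=cloud(d,c);m[(np.hypot(Wf[...,0]-542,Wf[...,1]+285)<45)&(Wf[...,2]>126)&(Wf[...,2]<133)]=1
cs,_=cv2.findContours(m,0,1);k=max(cs,key=cv2.contourArea)[:,0]
print(circ(Wf[k[:,1],k[:,0],:2]))
E
```

```text
clk 17.68 pos [ 538. -273.  187.] jaw 0.7 gap 94.0 j [-0.53  0.44  1.38  0.    1.33 -0.54] F [-0.4  0.3  0.7] M [-0.04  0.07  0.01]
xaxis [-0.002  0.004 -1.   ] leveling turn deg [ 0.   -0.11 -0.22]
dp total cm [ 9.19 -1.26  0.38]
2848 [128.89144326 130.221638  ]
[ 542.64608899 -286.04990012  128.99679448] [54.03883127 54.87401893  5.57017817]
(np.float64(542.475934776527), np.float64(-285.815588641664), np.float64(27.139253392800207))
```

View pics/w8.png

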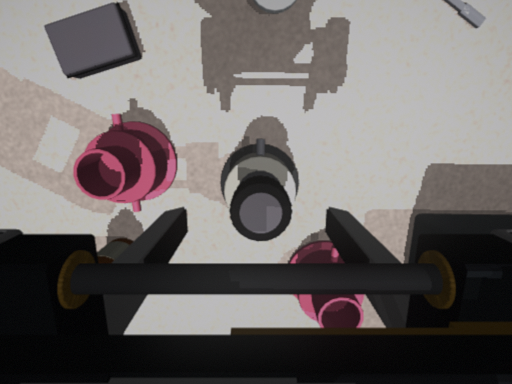

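The black cap is between the fingers at (262,212), measured at (542.5,-285.8). The pink canisters are off to each side.

>>> jog_arm:
  turn:
    - [0,0,-0.2]
    - [0,0,0]
    - [0,0,0]
    - [0,0,0]
    - [0,0,0]
  dp:
    - [0,-1.2,0.4]
    - [1,0,0]
    - [2,0,0]
    - [1,0,0]
    - [0,0,0]
  gripper: [0,0,0,0,0]

```text
clock: 18.35
eef_pos: [542.6, -283.6, 144.9]
eef_rot: [3.03, 1.569, 3.046]
wrist_force: [0.1, -0.8, 0.3]
finger_gap: 94.0
```

```bash
python3 - <<'E'
from h import *
plan(542.4,-285.8,96)
E
```

```text
clk 18.35 pos [ 542.6 -283.6  144.9] jaw 0.9 gap 94.0 j [-0.54  0.49  1.4  -0.    1.25 -0.56] F [ 0.1 -0.8  0.3] M [-0.04  0.1   0.01]
xaxis [-0.002  0.    -1.   ] leveling turn deg [ 0.   -0.12 -0.01]
dp total cm [ 4.89 -0.22 -0.01]
```

>>> jog_arm:
  turn:
    - [0,0,0]
    - [0,0,0]
    - [0,0,0]
    - [0,0,0]
    - [0,0,0]
  dp:
    - [1.2,-0.2,0]
    - [1.8,0,0]
    - [1.2,0,0]
    - [0.4,0,0]
    - [0,0,0]
  gripper: [0,0,0,0.2,0.3]

```text
clock: 18.98
eef_pos: [542.7, -285.8, 96.0]
eef_rot: [3.127, 1.569, -3.14]
wrist_force: [0.7, -0.4, 0.1]
finger_gap: 77.5
```

```bash
python3 - <<'E'
from h import *
plan(542.4,-285.8,96)
E
```

```text
clk 18.98 pos [ 542.7 -285.8   96. ] jaw 0.9 gap 77.5 j [-0.54  0.54  1.44 -0.    1.16 -0.56] F [ 0.7 -0.4  0.1] M [-0.03  0.02 -0.01]
xaxis [-0.002 -0.    -1.   ] leveling turn deg [ 0.  -0.1 -0. ]
dp total cm [ 0.   -0.   -0.03]
```

Dead on, so I close on the cap.

>>> jog_arm:
  turn:
    - [0,0,0]
    - [0,0,0]
    - [0,0,0]
    - [0,0,0]
  dp:
    - [0,0,0]
    - [0,0,0]
    - [0,0,0]
    - [0,0,0]
  gripper: [0.37,1,1,1]
  grip_force: 30

```text
clock: 19.48
eef_pos: [543.1, -286.0, 97.1]
eef_rot: [-1.877, 1.57, -1.861]
wrist_force: [-0.1, 0.5, -0.4]
finger_gap: 55.4
```

```bash
python3 - <<'E'
from h import *
plan(542.4,-285.8,96)
E
```

```text
clk 19.48 pos [ 543.1 -286.    97.1] jaw 0.9 gap 55.4 j [-0.54  0.54  1.44 -0.    1.16 -0.56] F [-0.1  0.5 -0.4] M [-0.09  0.05  0.02]
xaxis [-0.    -0.001 -1.   ] leveling turn deg [-0.   -0.02  0.05]
dp total cm [ 0.11  0.02 -0.07]
```

>>> jog_arm:
  turn:
    - [5,0,0]
    - [5,0,0]
    - [0,0,0]
  dp:
    - [0,0,0]
    - [0,0,0]
    - [0,0,0]
  gripper: [1,1,1]

```text
clock: 19.85
eef_pos: [543.1, -285.9, 97.1]
eef_rot: [-1.77, 1.57, -1.933]
wrist_force: [-0.8, 0.7, -1.1]
finger_gap: 55.7
```

```bash
python3 - <<'E'
from h import *
plan(542.4,-285.8,96)
E
```

```text
clk 19.85 pos [ 543.1 -285.9   97.1] jaw -9.3 gap 55.7 j [-0.54  0.54  1.44 -0.    1.16 -0.38] F [-0.8  0.7 -1.1] M [-0.1   0.11  0.01]
xaxis [-0.    -0.001 -1.   ] leveling turn deg [-0.   -0.01  0.05]
dp total cm [ 0.11  0.   -0.07]
```

>>> jog_arm:
  turn:
    - [4,0,0]
    - [4,0,0]
  dp:
    - [0,0,0]
    - [0,0,0]
  gripper: [1,1]

```text
clock: 20.1
eef_pos: [543.0, -285.9, 97.1]
eef_rot: [-1.719, 1.57, -2.021]
wrist_force: [0.5, -0.5, -1.0]
finger_gap: 55.6
```

```bash
python3 - <<'E'
from h import *
plan(542.4,-285.8,96)
E
```

```text
clk 20.1 pos [ 543.  -285.9   97.1] jaw -17.3 gap 55.6 j [-0.54  0.54  1.44 -0.    1.16 -0.24] F [ 0.5 -0.5 -1. ] M [-0.01  0.12 -0.04]
xaxis [-0.    -0.001 -1.   ] leveling turn deg [-0.   -0.01  0.05]
dp total cm [ 0.11 -0.01 -0.06]
```

There is no resistance after 18°, past the 14° dead stop, so this looks like the free way. I go on.

>>> jog_arm:
  turn:
    - [8,0,0]
    - [8,0,0]
    - [8,0,0]
    - [8,0,0]
    - [8,0,0]
    - [8,0,0]
  dp:
    - [0,0,0]
    - [0,0,0]
    - [0,0,0]
    - [0,0,0]
    - [0,0,0]
    - [0,0,0]
  gripper: [1,1,1,1,1,1]

```text
clock: 20.85
eef_pos: [542.9, -285.8, 97.0]
eef_rot: [-1.201, 1.57, -2.353]
wrist_force: [0.5, -0.0, -1.2]
finger_gap: 55.6
```

```bash
python3 - <<'E'
from h import *
plan(542.4,-285.8,96)
E
```

```text
clk 20.85 pos [ 542.9 -285.8   97. ] jaw -66.0 gap 55.6 j [-0.54  0.54  1.44 -0.    1.16  0.61] F [ 0.5 -0.  -1.2] M [-0.07  0.16 -0.05]
xaxis [-0.001 -0.001 -1.   ] leveling turn deg [-0.    0.02  0.05]
dp total cm [ 0.1  -0.05 -0.02]
```

>>> jog_arm:
  turn:
    - [5,0,0]
    - [4,0,0]
    - [3,0,0]
    - [0,0,0]
  dp:
    - [0,0,0]
    - [0,0,0]
    - [0,0,0]
    - [0,0,0]
  gripper: [1,1,1,1]

```text
clock: 21.35
eef_pos: [542.9, -285.8, 97.0]
eef_rot: [-1.156, 1.57, -2.516]
wrist_force: [0.1, 0.2, -1.3]
finger_gap: 55.6
```

```bash
python3 - <<'E'
from h import *
plan(542.4,-285.8,96)
E
```

```text
clk 21.35 pos [ 542.9 -285.8   97. ] jaw -78.0 gap 55.6 j [-0.54  0.54  1.44 -0.    1.16  0.82] F [ 0.1  0.2 -1.3] M [-0.05  0.18 -0.07]
xaxis [-0.001 -0.001 -1.   ] leveling turn deg [0.   0.02 0.05]
dp total cm [ 0.1  -0.05 -0.01]
```

>>> jog_arm:
  turn:
    - [2,0,0]
    - [1,0,0]
  dp:
    - [0,0,0]
    - [0,0,0]
  gripper: [1,1]

```text
clock: 21.6
eef_pos: [542.8, -285.8, 97.0]
eef_rot: [-1.093, 1.57, -2.506]
wrist_force: [0.6, -0.8, -1.2]
finger_gap: 55.5
```

```bash
python3 - <<'E'
from h import *
plan(542.4,-285.8,96)
E
```

```text
clk 21.6 pos [ 542.8 -285.8   97. ] jaw -80.9 gap 55.5 j [-0.54  0.54  1.44 -0.    1.16  0.87] F [ 0.6 -0.8 -1.2] M [-0.11  0.17  0.44]
xaxis [-0.001 -0.001 -1.   ] leveling turn deg [-0.    0.03  0.06]
dp total cm [ 0.1  -0.04 -0.01]
```

Moment of 0.44 N m at about 82°: that is the second stop. I back off 2° and lift gently.

>>> jog_arm:
  turn:
    - [-2,0,0]
    - [0,0,0]
    - [0,0,0]
    - [0,0,0]
  dp:
    - [0,0,0]
    - [-0.3,0,0]
    - [-0.5,0,0]
    - [0,0,0]
  gripper: [1,1,1,1]

```text
clock: 22.1
eef_pos: [543.0, -285.9, 105.8]
eef_rot: [-0.722, 1.57, -2.096]
wrist_force: [0.0, -0.4, -1.3]
finger_gap: 55.5
```

```bash
python3 - <<'E'
from h import *
plan(542.4,-285.8,180)
E
```

```text
clk 22.1 pos [ 543.  -285.9  105.8] jaw -78.7 gap 55.5 j [-0.54  0.53  1.43 -0.    1.18  0.83] F [ 0.  -0.4 -1.3] M [ 0.03  0.12 -0.03]
xaxis [-0.    -0.001 -1.   ] leveling turn deg [-0.    0.04  0.03]
dp total cm [-7.42 -0.06 -0.01]
```

Lifted 9 mm with no pull, only the cap's weight, so it is free. I raise it straight up.

>>> jog_arm:
  turn:
    - [0,0,0]
    - [0,0,0]
    - [0,0,0]
    - [0,0,0]
    - [0,0,0]
    - [0,0,0]
  dp:
    - [-0.8,0,0]
    - [-1.5,0,0]
    - [-2,0,0]
    - [-2,0,0]
    - [-1,0,0]
    - [0,0,0]
  gripper: [1,1,1,1,1,1]

```text
clock: 22.85
eef_pos: [543.3, -285.9, 185.1]
eef_rot: [0.51, 1.568, -0.865]
wrist_force: [0.6, -0.3, -1.1]
finger_gap: 55.3
```

```bash
python3 - <<'E'
from h import *
plan(456.3,230.9,180)
p,d=camera("scene");cv2.imwrite("pics/s9.png",cv2.resize(p[60:260,120:340,::-1],None,fx=3,fy=3))
E
```

```text
clk 22.85 pos [ 543.3 -285.9  185.1] jaw -78.7 gap 55.3 j [-0.54  0.46  1.35 -0.    1.33  0.83] F [ 0.6 -0.3 -1.1] M [-0.03  0.19  0.06]
xaxis [ 0.002 -0.002 -1.   ] leveling turn deg [ 0.    0.13 -0.07]
dp total cm [  0.39   1.55 -52.39]
```

View pics/s9.png

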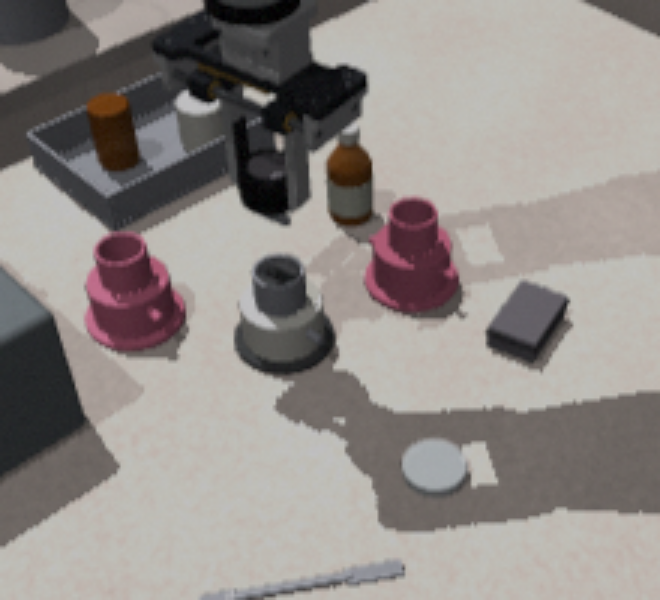

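The neck is open at crop (280,275), and the cap, with its bar showing below, hangs in the jaws at (265,185). I carry it to the cups.

>>> jog_arm:
  turn:
    - [0,0,0]
    - [0,0,0]
    - [0,0,0]
    - [0,0,0]
    - [0,0,0]
    - [0,0,0]
    - [0,0,0]
    - [0,0,0]
  dp:
    - [0,0,-2]
    - [0,0.1,-4]
    - [0,0.2,-5]
    - [0,0.2,-5]
    - [0,0.2,-5]
    - [0,0.2,-5]
    - [0,0.2,-5]
    - [0,0.2,-5]
  gripper: [1,1,1,1,1,1,1,1]

```text
clock: 23.9
eef_pos: [481.4, 78.2, 177.9]
eef_rot: [-1.879, 1.563, 3.024]
wrist_force: [1.0, -0.4, -1.2]
finger_gap: 55.6
```

```bash
python3 - <<'E'
from h import *
plan(456.3,230.9,180)
E
```

```text
clk 23.9 pos [481.4  78.2 177.9] jaw -79.1 gap 55.6 j [0.09 0.19 1.72 0.   1.24 1.46] F [ 1.  -0.4 -1.2] M [-0.05  0.14 -0.03]
xaxis [-0.008  0.001 -1.   ] leveling turn deg [-0.   -0.14  0.45]
dp total cm [ -0.17   0.44 -15.47]
```

>>> jog_arm:
  turn:
    - [0,0,0]
    - [0,0,0]
    - [0,0,0]
    - [0,0,0]
    - [0,0,0]
    - [0,0,0]
  dp:
    - [-0.3,0.1,-4]
    - [0,0.1,-4]
    - [0,0.1,-3]
    - [0,0,-1.5]
    - [0,0,0]
    - [0,0,0]
  gripper: [1,1,1,1,1,1]

```text
clock: 24.65
eef_pos: [457.4, 206.6, 178.0]
eef_rot: [-1.707, 1.557, -3.083]
wrist_force: [-0.6, 0.6, -1.6]
finger_gap: 55.6
```

```bash
python3 - <<'E'
from h import *
plan(456.3,230.9,150)
E
```

```text
clk 24.65 pos [457.4 206.6 178. ] jaw -78.8 gap 55.6 j [0.35 0.23 1.68 0.   1.25 1.72] F [-0.6  0.6 -1.6] M [-0.06  0.11 -0.  ]
xaxis [-0.013 -0.001 -1.   ] leveling turn deg [-0.   -0.1   0.76]
dp total cm [ 2.8  0.4 -2.4]
```

>>> jog_arm:
  turn:
    - [0,-0.1,0.7]
    - [0,0,0]
    - [0,0,0]
    - [0,0,0]
  dp:
    - [0,0.3,-1.5]
    - [0,0,-0.8]
    - [0,0,0]
    - [0,0,0]
  gripper: [1,1,1,1]

```text
clock: 25.15
eef_pos: [456.3, 229.9, 178.0]
eef_rot: [-0.785, 1.571, -2.163]
wrist_force: [0.1, 0.6, -1.2]
finger_gap: 55.6
```

```bash
python3 - <<'E'
from h import *
plan(456.3,230.9,150)
c=calibration("scene");p,d=camera("scene");cv2.imwrite("pics/s10.png",cv2.resize(p[120:280,290:450,::-1],None,fx=3.7,fy=3.7))
E
```

```text
clk 25.15 pos [456.3 229.9 178. ] jaw -79.0 gap 55.6 j [ 0.4   0.24  1.67 -0.    1.24  1.77] F [ 0.1  0.6 -1.2] M [-0.04  0.19 -0.01]
xaxis [-0. -0. -1.] leveling turn deg [-0.    0.01  0.01]
dp total cm [ 2.8   0.01 -0.1 ]
```

View pics/s10.png

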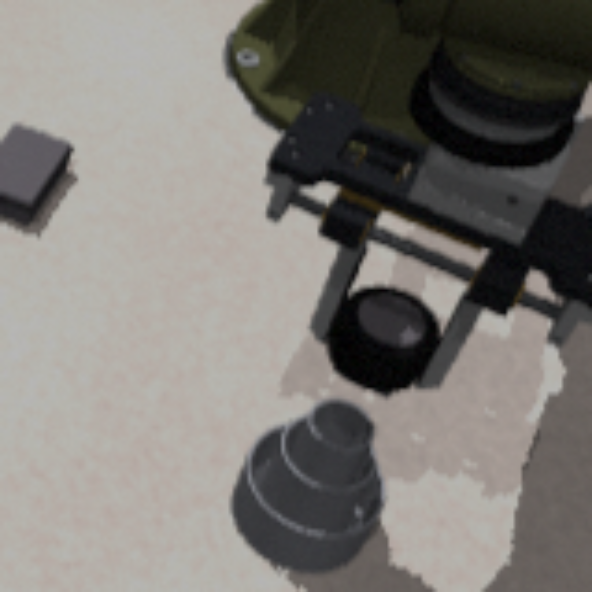

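The crop shows the cap level in the jaws at (385,338) and above the small mouth at (340,425). I lower it to a few centimetres.

>>> jog_arm:
  turn:
    - [0,0,0]
    - [0,0,0]
    - [0,0,0]
    - [0,0,0]
    - [0,0,0]
    - [0,0,0]
    - [0,0,0]
  dp:
    - [0.7,0,-0.1]
    - [0.8,0,0]
    - [0.7,0,0]
    - [0.4,0,0]
    - [0,0,0]
    - [0,0,0]
    - [0,0,0]
  gripper: [1,1,1,1,1,1,1]

```text
clock: 26.08
eef_pos: [456.2, 230.5, 149.9]
eef_rot: [-1.265, 1.57, -2.643]
wrist_force: [0.4, 0.8, -0.6]
finger_gap: 55.5
```

```bash
python3 - <<'E'
from h import *
plan(456.3,230.9,150)
c=calibration("scene");p,d=camera("scene");cv2.imwrite("pics/s11.png",cv2.resize(p[120:280,290:450,::-1],None,fx=3.7,fy=3.7))
W=cloud(d,c).reshape(-1,3);col=p.reshape(-1,3)
q=W[(np.hypot(W[:,0]-456,W[:,1]-231)<23)&(W[:,2]>165)&(W[:,2]<200)]
if len(q):
  ok=q[q[:,2]>np.percentile(q[:,2],50)-4]; A=np.c_[ok[:,:2]-[456,231],np.ones(len(ok))]; print("cap top",len(ok),np.percentile(ok[:,2],[5,50,95]),"plane",np.linalg.lstsq(A,ok[:,2],rcond=None)[0])
q=W[(np.hypot(W[:,0]-456,W[:,1]-231)<30)&(W[:,2]>106)&(W[:,2]<114)];print(len(q),circ(q[:,:2]))
p,d=camera("top");cv2.imwrite("pics/t11.png",p[:,:,::-1])
E
```

```text
clk 26.07 pos [456.2 230.5 149.9] jaw -79.0 gap 55.5 j [ 0.4   0.27  1.7  -0.    1.18  1.78] F [ 0.4  0.8 -0.6] M [-0.04  0.13 -0.01]
xaxis [-0.001 -0.    -1.   ] leveling turn deg [-0.    0.01  0.04]
dp total cm [-0.01  0.02 -0.04]
cap top 260 [182.05643842 183.69408242 185.47024216] plane [-1.25846270e-02 -1.01509972e-02  1.83710661e+02]
68 (np.float64(456.6213893939648), np.float64(230.89164589513524), np.float64(19.04019819804001))
```

View pics/s11.png

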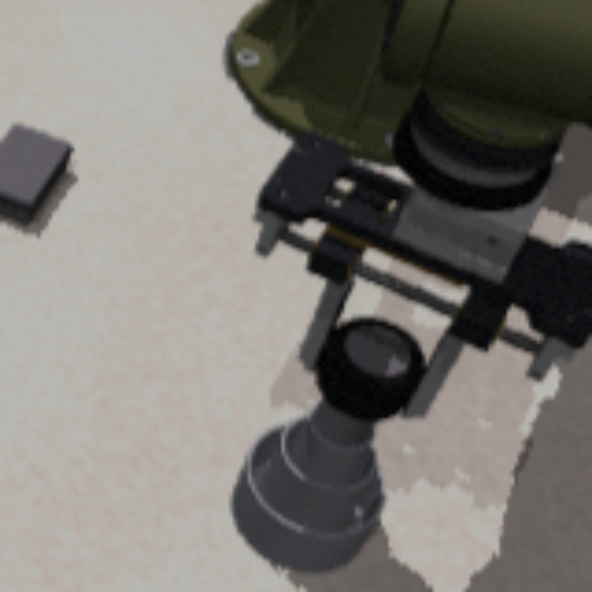

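View pics/t11.png

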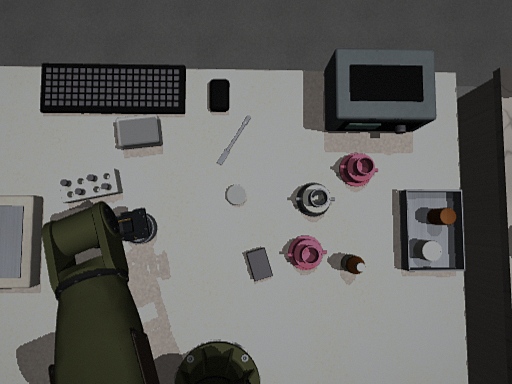

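Cap top is at z ≈ 182–183, so its underside is about 38 mm above the mouth. It is level to about 1° and centred. The top view shows the bystanders in place, with the dish at (236,195), the spatula at (235,140), the box at (259,263) and the bottle at (354,264). I settle, then hand in.

>>> jog_arm:
  turn:
    - [0,0,0]
    - [0,0,0]
    - [0,0,0]
    - [0,0,0]
  dp:
    - [0,0,0]
    - [0,0,0]
    - [0,0,0]
    - [0,0,0]
  gripper: [1,1,1,1]

```text
clock: 26.68
eef_pos: [456.2, 230.5, 150.1]
eef_rot: [-1.106, 1.57, -2.485]
wrist_force: [0.5, -0.2, -1.1]
finger_gap: 55.8
```

```bash
python3 - <<'E'
from h import *
plan(456.3,230.9,150)
print(np.round(manip.read_state()["qd"],4)); print(order.sign_off())
E
```

```text
clk 26.68 pos [456.2 230.5 150.1] jaw -79.0 gap 55.8 j [ 0.4   0.27  1.7  -0.    1.18  1.78] F [ 0.5 -0.2 -1.1] M [-0.04  0.16 -0.  ]
xaxis [-0. -0. -1.] leveling turn deg [0.   0.01 0.02]
dp total cm [ 0.01  0.02 -0.03]
[-0.0011  0.001   0.0004  0.0002  0.0008  0.0005]
the job is handed in; nothing more can be done
None
```

The job is done and handed in at 26.7 s. I nested the medium cup in the large one and the small cup in the medium one, and let go of them. I then turned the cap clockwise as seen from above, about 82° to its stop. That direction was free, so I did not need to try the other. The cap lifted straight off.

**Last checks:**
- **Cap:** it is held about 38 mm above the small cup's mouth, centred to within about 1 mm, level to about 1° and still.
- **Cups:** all three are nested upright. The rim fits for the lower two were a little off (1–2 mm), because other cup walls were in the fit.
- **Bystanders:** the final top view shows them where they started.

**Disagreements:**
- **First grasp:** it was off centre and 6–7 mm high, and it slid the medium cup about 5 mm. I opened the fingers and gripped again before lifting it.
- **Cameras:** the top camera read about 2.5 mm off from the scene camera, mainly in x. The wrist camera agreed with the scene camera on the cups, so I relied on those two there.

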